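Set the turret punch to die four

TASK

Set the turret punch to die number four: take the grip bar on top of its drum and turn the drum clockwise until the four dots stand in the middle of the little brass-framed window, then let go and leave it so. Leave the round pointer dial on the same bench as it is set.

Things in the scene. Friction and masses are not known exactly. Their poses are not given: they have to be found in the camera images.
- drum (a joint): angle of the turret punch's drum, rad; grows clockwise seen from above; stops at 0 and 3.0. The drum bears the numbers 1 to 6 as groups of black 8 mm dots on white, 0.6 rad apart: number n is centred in the window at 0.6*(n-1), so four dots at 1.8. Starts at 0.4 to 1.35 (always turn clockwise, one grasp is enough). Friction 0.06 N m, no clicks or spring: it stays where left.
- drum_grip (a point): on the drum's axis, inside its plain steel grip bar (56 long, 14 wide, underside 84, top 122 above the bench), 104 above the bench and 26 above the punch's square dark cover plate (160 x 160, on four posts, drum showing below). Axes turn with the drum: z up, y along the bar, x across it. Bar points at the window at joint 0. Grey column, top 150 high, begins 105 from the axis. Sizes in mm.
- window (a point): centre of the brass-framed 34 x 34 mm window in the punch's cover plate, at the plate's top face (78 mm above the bench), 52 mm from the drum's axis; it looks up and shows the dots beneath. Axes of the fixed punch: z up, y from the drum's axis to the window, x towards the grey column. Around the bar (34 mm hub) nothing on the plate is over 3 mm tall.
- gauge_bar_end (a point): top of one end of the grip bar (46 x 12 mm, top 82 mm above the bench) of the round pointer dial, to be left alone: a lower, round grey device fixed to the bench, 136 mm across the foot, with white tick marks and no window. This point is 23 mm from that dial's upright axis.

How it is judged:
By the outcome, as a careful person would: the job done as asked, in the order asked, and still so for the second after the job is handed in, with the robot touching nothing.
It also fails if it takes over 29 s, if anything falls off the work surface, if the arm or the gripper's body presses on something with over 40 N, if the wrist force passes 120 N, or if a joint passes its speed limit or range.

ROBOT

A 6-joint arm with a two-finger parallel gripper is mounted at the origin on the work surface. World frame = base frame: x ahead of the robot, y to its left, z up, the work surface at z = 0. Lengths are in m, angles in rad, forces in N, time in s.
With the tool pointing down it reaches from about 0.35 to 0.925 m from the base axis. Payload 6.4 kg.
Tool frame: the origin (TCP) lies between the finger pads; the fingertips stand 8 mm ahead of it and the grasp point (between the pads) lies 11 mm behind it; z points along the fingers, y is the line along which they close (so a half turn about z gives the same grasp; the last joint's range is limited). The gripper opens to 94 mm and grips with 3 to 60 N. Pads are 16 mm wide; open, the fingers measure 119 mm over their backs; the gripper's body (75 mm by 177 mm) begins 78 mm behind the grasp point.
Start: joints at [1.03, 0.245, 1.558, -0, 1.339, -0.174], TCP at [0.233, 0.607, 0.213] pointing down, gripper open.
Joint ranges: [-3.13, 3.13], [-1.02, 2.26], [0.13, 2.54], [-0.95, 4.09], [0.21, 2.88], [-2.74, 2.74]. Speed limits (rad/s): [2.57, 2.57, 3.14, 3.14, 3.14, 3.14].

INTERFACE

Orientations are given as a 3x3 rotation matrix whose columns are the frame's x, y, z axes.
In Python, from workcell import env gives the robot as it stands.
- The arm moves only by the tool apply_moves, never from a script. Its argument "steps" is a list of rows, each a list of 7 numbers: the turn, a rotation vector about the tool's x, y, z in rad, then the shift along the tool's x, y, z in cm, then the closure in counts, from 0 (fully open) to 255 (shut). In form: [[rx, ry, rz, tx, ty, tz, hand], ...]. A call has exactly 5 rows; each row is the pose to reach, as a shift and turn from the pose commanded when the call began, along the tool's axes at that moment; what a row does not reach only later rows make up. A row lasts 1/12 s, in which the tool goes at most 41.7 mm and 7.16 degrees, less where a joint would pass 70% of its speed; a pose out of reach is approached as far as the arm can. A call with a gripper value outside its range is refused whole. The fingers move at their own pace and stop on an object; "grip_force" is the grip in N (left out, the last holds). Time passes only in rows, so rows that repeat a pose let the fingers close, or fill a call up. It gives the time, the measured TCP pose, the force, the opening and the grip force at its end, in the units of the state.
- env.get_obs(): the state, without advancing time (a new reading comes with each control period).
- env.snapshot(name): name is "scene" or "top"; returns a dict with "color" (384x512x3 uint8, red, green, blue), "camera_matrix" (3x3 intrinsics, pixels), "pose" (4x4, takes a point from camera to world coordinates). Camera axes: x right, y down, z forward; pixel columns grow to the right and rows downward; lengths in m; the calibration is good to about 2 mm. A picture is of the moment at which its call begins. There is no depth.
- env.sign_off(): hands the job in; it is judged then, once.
The state is a dict: "t": time; "joint_positions": joint angles; "qvel": joint speeds; "joint_torque": joint torques, N m; "eef_pos": TCP position; "ee_rot": TCP orientation; "wrist_force": force on the tool from outside, world axes, zero at the start; "ft_torque": the same for the moment, N m; "grip_width": finger opening in m; "finger_force": force on a finger pad.
Only numpy, scipy, OpenCV 4.12 (cv2) and the standard library are available. Lean on these libraries where they do the work, as an engineer would, in place of code of your own. Each camera call takes 0.05 s, during which the arm holds its last target. There are 200 camera calls.

## Working session

There is one attempt and no reset: what is moved stays moved. The work goes in short steps, Python scripts to look and compute and a tool call to move; the robot and the scene stay as the last step left them, time stands still between calls to the robot, and variables do not carry over. Pictures are saved under pics/ and viewed, at most 10 in all, crops included, and the job is handed in when it is done.

Besides the shell and the picture viewer there is one more tool, called as name([rows], argument=value, ...), one row to a line, values as JSON. apply_moves: Moves the arm, as the interface text tells. Its arguments: {"type":"object","properties":{"steps":{"type":"array","items":{"type":"array","items":{"type":"number"}}},"grip_force":{"type":"number"}},"required":["steps"]}

```bash
mkdir -p pics; cat > h.py <<'E'
import numpy as np, cv2
from workcell import env
def snap(n,f=None):
    s=env.snapshot(n)
    if f: cv2.imwrite('pics/'+f,s['color'][:,:,::-1])
    return s
def ray(s,u,v,z):
    d=np.linalg.inv(s['camera_matrix'])@[u,v,1]; T=s['pose']; d=T[:3,:3]@d; o=T[:3,3]
    return o+d*(z-o[2])/d[2]
def proj(s,p):
    T=np.linalg.inv(s['pose']); q=s['camera_matrix']@(T[:3,:3]@p+T[:3,3]); return q[:2]/q[2]
E
python3 - <<'E'
from h import *
a=snap('scene');b=snap('top')
np.set_printoptions(precision=3,suppress=True)
cv2.imwrite('pics/a.png',a['color'][:,:,::-1])
cv2.imwrite('pics/b.png',b['color'][:,:,::-1])
print(a['pose'],b['pose'],b['camera_matrix'],a['camera_matrix']);o=env.get_obs();print(o['t'],o['ee_rot'],o['eef_pos'])
E
```

```text
[[ 0.811  0.431 -0.396  0.811]
 [ 0.585 -0.576  0.571 -0.415]
 [ 0.018 -0.694 -0.719  0.627]
 [ 0.     0.     0.     1.   ]] [[-0.01  -0.987  0.161  0.414]
 [-1.     0.013  0.013 -0.007]
 [-0.015 -0.161 -0.987  0.894]
 [ 0.     0.     0.     1.   ]] [[359.303   0.    251.793]
 [  0.    359.303 191.147]
 [  0.      0.      1.   ]] [[365.952   0.    256.937]
 [  0.    365.952 189.692]
 [  0.      0.      1.   ]]
0.1 [[-0.933  0.359 -0.001]
 [ 0.359  0.933 -0.001]
 [ 0.    -0.002 -1.   ]] [0.233 0.606 0.212]
```

View pics/b.png

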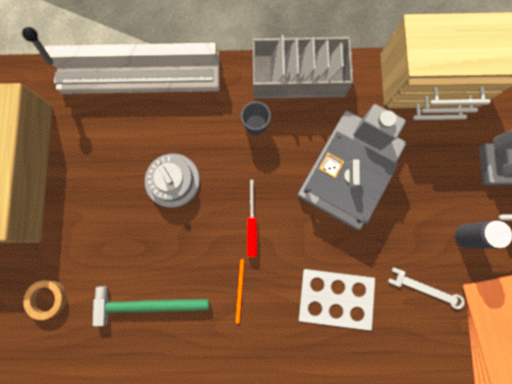

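View pics/a.png

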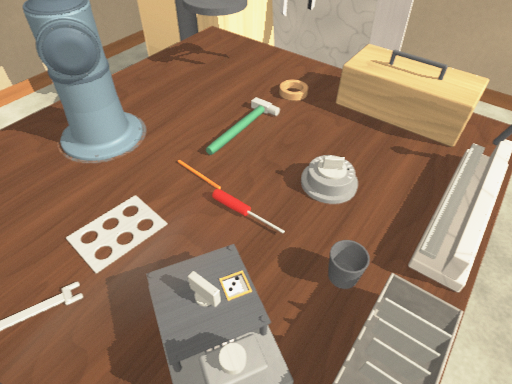

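The top view shows the punch with its bar at about (354,172), the window at (331,164) and the column near (380,125). The dial is at (172,180). Next I'll measure and zoom in.

```bash
python3 - <<'E'
from h import *
np.set_printoptions(precision=4,suppress=True)
out=[]
for n,(x0,y0,x1,y1) in dict(top=(295,100,410,230),scene=(145,240,295,384)).items():
    s=snap(n); c=s['color'][y0:y1,x0:x1]; out.append(cv2.resize(c[:,:,::-1],(400,500),interpolation=cv2.INTER_CUBIC))
    h=cv2.cvtColor(c,cv2.COLOR_RGB2HSV)
    m=((h[...,0]>12)&(h[...,0]<32)&(h[...,1]>90)&(h[...,2]>120)).astype(np.uint8)
    N,l,st,ce=cv2.connectedComponentsWithStats(m)
    for i in range(1,N):
        if st[i,4]>20:
            ys,xs=np.where(l==i); r=cv2.minAreaRect(np.c_[xs+x0,ys+y0].astype(np.float32)); 
            print(n,'brass',st[i],r, ray(s,*r[0],.079)); print(np.array([ray(s,u,v,.079)[:2] for u,v in cv2.boxPoints(r)]))
    m=(h[...,1]<30)&(h[...,2]>165)
    N,l,st,ce=cv2.connectedComponentsWithStats(m.astype(np.uint8))
    for i in range(1,N):
        if st[i,4]>30:
            ys,xs=np.where(l==i); r=cv2.minAreaRect(np.c_[xs+x0,ys+y0].astype(np.float32)); print(n,'white',st[i],r,ray(s,*r[0],.122))
            print(np.array([ray(s,u,v,.122)[:2] for u,v in cv2.boxPoints(r)]))
cv2.imwrite('pics/c.png',np.hstack(out))
E
```

```text
top brass [ 88   0  27   8 202] ((396.0, 103.5), (7.0, 26.0), 90.0) [ 0.7539 -0.3414  0.079 ]
[[ 0.7632 -0.3113]
 [ 0.7622 -0.3728]
 [ 0.7446 -0.3714]
 [ 0.7456 -0.3101]]
top brass [ 24  53  25  25 163] ((331.0377197265625, 164.63206481933594), (20.10561752319336, 19.32858657836914), 29.05460548400879) [ 0.607  -0.1806  0.079 ]
[[ 0.599  -0.149 ]
 [ 0.639  -0.1725]
 [ 0.615  -0.2121]
 [ 0.5754 -0.1885]]
top white [ 71   5  38  31 490] ((384.5999755859375, 119.80000305175781), (34.882659912109375, 18.782970428466797), 26.56505012512207) [ 0.698  -0.2956  0.122 ]
[[ 0.6973 -0.2514]
 [ 0.7366 -0.2727]
 [ 0.6987 -0.3397]
 [ 0.66   -0.3181]]
top white [  4  16  62  81 505] ((330.24615478515625, 156.56922912597656), (19.349416732788086, 95.50674438476562), 29.74488067626953) [ 0.6151 -0.1705  0.122 ]
[[ 0.5342 -0.0973]
 [ 0.7217 -0.2097]
 [ 0.6985 -0.246 ]
 [ 0.5127 -0.1329]]
top white [ 97  39  12  17 127] ((398.75006103515625, 146.25), (15.495159149169922, 10.751744270324707), 71.56504821777344) [ 0.6364 -0.3224  0.122 ]
[[ 0.6495 -0.3068]
 [ 0.657  -0.3298]
 [ 0.6233 -0.338 ]
 [ 0.6159 
[... 1077 characters left out ...]
2  32  35 338] ((206.95082092285156, 286.54095458984375), (41.48394775390625, 14.084056854248047), 50.194427490234375) [ 0.5914 -0.2261  0.122 ]
[[ 0.5549 -0.2284]
 [ 0.5575 -0.2063]
 [ 0.6262 -0.2238]
 [ 0.6225 -0.2443]]
scene white [ 78  37  24  20 271] ((234.47946166992188, 285.4452209472656), (16.853925704956055, 20.0140380859375), 69.44395446777344) [ 0.624  -0.1998  0.122 ]
[[ 0.6041 -0.2052]
 [ 0.6198 -0.1782]
 [ 0.6436 -0.1945]
 [ 0.628  -0.2203]]
scene white [  56   86   87   58 3099] ((243.6999969482422, 364.0999755859375), (57.5534553527832, 79.05694580078125), 71.56504821777344) [ 0.7047 -0.2827  0.122 ]
[[ 0.6426 -0.3046]
 [ 0.7047 -0.2162]
 [ 0.7639 -0.2619]
 [ 0.7047 -0.3401]]
```

View pics/c.png

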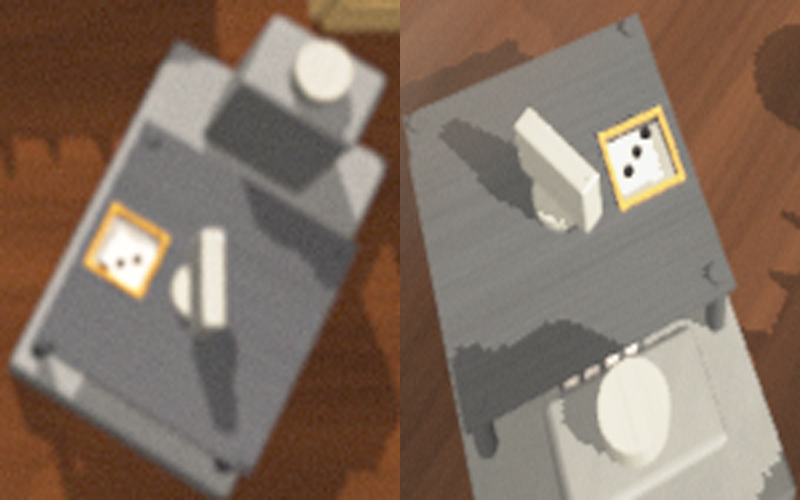

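The window shows three dots short of centre. The axis is near (0.581,-0.225), the bar points at about -3° and the window at about 59°, so the joint is near 1.09 rad. Moving over now.

apply_moves([
  [0,0,-0.06,-2.5,-2.6,-1.5,0],
  [0,0,-0.12,-5.3,-5.5,-3,0],
  [0,0,-0.18,-8.1,-8.4,-3,0],
  [0,0,-0.24,-10.9,-11.3,-3,0],
  [0,0,-0.314,-13.7,-14.2,-3,0],
])

```text
t: 0.62
eef_pos: [0.3103, 0.4235, 0.2436]
ee_rot: [[-0.999, 0.049, 0.001], [0.049, 0.999, 0.0], [-0.0, 0.0, -1.0]]
wrist_force: [0.4, -0.1, 0.2]
grip_width: 0.0939
finger_force: 0.0
```

```bash
cat > rel.py <<'E'
import sys; from h import *
from scipy.spatial.transform import Rotation as Ro
# target x y z yaw(deg of tool y)
x,y,z,a=map(float,sys.argv[1:]); a=np.radians(a); o=env.get_obs(); R=o['ee_rot']
Y=np.array([np.cos(a),np.sin(a),0]); Z=np.array([0,0,-1.]); T=np.c_[np.cross(Y,Z),Y,Z]
print('t',o['t'],o['eef_pos'].round(4),'yaw',np.degrees(np.arctan2(R[1,1],R[0,1])).round(2),'w',o['grip_width'],'F',np.round(o['wrist_force'],1),'q',np.round(o['joint_positions'],2))
print('rot',Ro.from_matrix(R.T@T).as_rotvec().round(4),'cm',(R.T@(np.array([x,y,z])-o['eef_pos'])*100).round(2))
E
python3 rel.py .581 -.225 .2 87
```

```text
t 0.6167 [0.3103 0.4235 0.2436] yaw 87.2 w 0.09392295442706435 F [ 0.4 -0.1  0.2] q [ 0.72 -0.08  1.84 -0.    1.37 -0.8 ]
rot [0.0003 0.0005 0.0035] cm [-30.2  -63.45   4.36]
```

apply_moves([
  [0,0,0,-1.75,-3.7,0,0],
  [0,0,0,-3.5,-7.4,0,0],
  [0,0,0,-5.25,-11.1,0,0],
  [0,0,0,-7,-14.8,0,0],
  [0,0,0,-8.75,-18.5,0,0],
])

```text
t: 1.03
eef_pos: [0.3878, 0.2339, 0.2435]
ee_rot: [[-0.999, 0.052, 0.0], [0.052, 0.999, 0.0], [-0.0, 0.0, -1.0]]
wrist_force: [0.9, -0.3, 0.5]
grip_width: 0.0937
finger_force: 0.0
```

apply_moves([
  [0,0,0,-1.75,-3.7,0,0],
  [0,0,0,-3.5,-7.4,0,0],
  [0,0,0,-5.25,-11.1,0,0],
  [0,0,0,-7,-14.8,0,0],
  [0,0,0,-8.75,-18.5,0,0],
])

```text
t: 1.45
eef_pos: [0.4656, 0.0443, 0.2436]
ee_rot: [[-0.999, 0.053, 0.001], [0.053, 0.999, 0.0], [-0.001, 0.0, -1.0]]
wrist_force: [1.1, 0.4, 0.1]
grip_width: 0.0938
finger_force: 0.0
```

apply_moves([
  [0,0,0,-1.75,-3.7,0,0],
  [0,0,0,-3.5,-7.4,0,0],
  [0,0,0,-5.25,-11.1,0,0],
  [0,0,0,-7,-14.8,0,0],
  [0,0,0,-8.75,-18.5,0,0],
])

```text
t: 1.87
eef_pos: [0.5432, -0.1451, 0.2433]
ee_rot: [[-0.999, 0.053, -0.0], [0.053, 0.999, 0.0], [0.0, 0.0, -1.0]]
wrist_force: [1.2, -0.3, 0.1]
grip_width: 0.0937
finger_force: 0.0
```

```bash
python3 rel.py .581 -.225 .2 87; python3 - <<'E'
from h import *
a=snap('scene')['color'][:,:,::-1];b=snap('top')['color'][:,:,::-1]
f=lambda c:cv2.resize(c,(400,440),interpolation=cv2.INTER_CUBIC)
cv2.imwrite('pics/d.png',np.hstack([f(b[80:240,280:420]),f(a[210:384,130:300])]))
E
```

```text
t 1.8667 [ 0.5432 -0.1451  0.2433] yaw 86.94 w 0.09371394412803949 F [ 1.2 -0.3  0.1] q [-0.46  0.02  1.76  0.    1.37 -1.98]
rot [ 0.0001 -0.     -0.001 ] cm [-4.2  -7.78  4.33]
```

View pics/d.png

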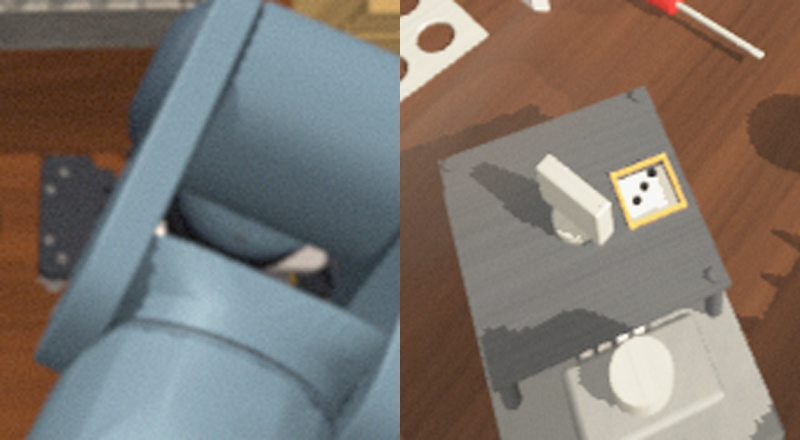

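```bash
python3 - <<'E'
from h import *
s=snap('scene')
P=[ray(s,u,v,.122)[:2] for u,v in [(192.9,271.3),(220.1,291.8),(188.6,274.1),(213.7,296.2)]]
print(np.array(P).round(4),np.mean(P,0)); d=P[1]-P[0];e=P[3]-P[2];print(np.degrees([np.arctan2(*d[::-1]),np.arctan2(*e[::-1])]))
D=[ray(s,130+(u-400)/2.353,210+v/2.529,.065)[:2] for u,v in [(637,201),(644,186),(652,173)]];print(np.array(D).round(4))
E
```

```text
[[ 0.5561 -0.2191]
 [ 0.6132 -0.221 ]
 [ 0.5541 -0.2268]
 [ 0.6101 -0.2322]] [ 0.58336484 -0.22476503]
[-1.88102993 -5.50808307]
[[ 0.6026 -0.1852]
 [ 0.5997 -0.1735]
 [ 0.5983 -0.1622]]
```

apply_moves([
  [0,0,0,-1.4,-2.6,0.8,0],
  [0,0,0,-2.8,-5.2,1.5,0],
  [0,0,0,-4.2,-7.8,2.5,0],
  [0,0,0,-4.2,-7.8,4.3,0],
  [0,0,0,-4.2,-7.8,4.3,0],
])

```text
t: 2.43
eef_pos: [0.579, -0.2217, 0.1966]
ee_rot: [[-0.999, 0.053, -0.006], [0.053, 0.999, 0.004], [0.006, 0.004, -1.0]]
wrist_force: [-0.5, 0.9, -0.0]
grip_width: 0.0941
finger_force: 0.0
```

apply_moves([
  [0,0,0.01,0,0,3,0],
  [0,0,0.01,0,0,6,0],
  [0,0,0.01,0,0,8,0],
  [0,0,0.01,0,0,8,0],
  [0,0,0.01,0,0,8,0],
])

```text
t: 2.85
eef_pos: [0.5802, -0.2214, 0.1204]
ee_rot: [[-0.998, 0.061, -0.002], [0.061, 0.998, 0.001], [0.002, 0.001, -1.0]]
wrist_force: [0.3, -0.6, 0.9]
grip_width: 0.0938
finger_force: 0.0
```

```bash
python3 rel.py .582 -.225 .095 86.3; python3 - <<'E'
from h import *
a=snap('scene')['color'][:,:,::-1]
cv2.imwrite('pics/e.png',cv2.resize(a[200:384,120:320],(600,552),interpolation=cv2.INTER_CUBIC))
E
```

```text
t 2.85 [ 0.5802 -0.2214  0.1204] yaw 86.49 w 0.09384834921241327 F [ 0.3 -0.6  0.9] q [-0.55  0.28  1.7   0.    1.17 -2.06]
rot [ 0.001  -0.0016  0.0033] cm [-0.21 -0.35  2.54]
```

View pics/e.png

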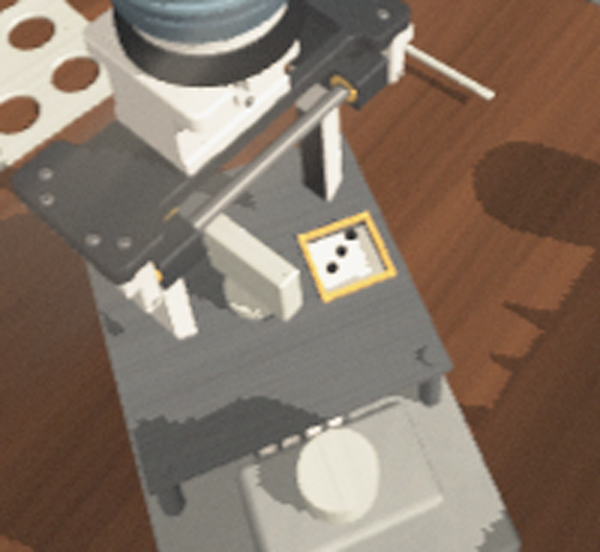

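The fingers straddle the bar (image centre about (250,265)). I'll correct the offset, lower and close.

apply_moves([
  [0,0,0.003,-0.2,-0.35,0.8,0],
  [0,0,0.003,-0.2,-0.35,1.6,0],
  [0,0,0.003,-0.2,-0.35,2.5,0],
  [0,0,0.003,-0.2,-0.35,2.5,0],
  [0,0,0.003,-0.2,-0.35,2.5,0],
])

```text
t: 3.32
eef_pos: [0.582, -0.2264, 0.0946]
ee_rot: [[-0.998, 0.066, -0.001], [0.066, 0.998, 0.001], [0.001, 0.001, -1.0]]
wrist_force: [0.7, 0.3, 0.3]
grip_width: 0.0941
finger_force: 0.0
```

apply_moves([
  [0,0,0,0,0,0,160],
  [0,0,0,0,0,0,200],
  [0,0,0,0,0,0,255],
  [0,0,0,0,0,0,255],
  [0,0,0,0,0,0,255],
], grip_force=15)

```text
t: 3.73
eef_pos: [0.5826, -0.2268, 0.0957]
ee_rot: [[-0.998, 0.066, 0.0], [0.066, 0.998, -0.0], [-0.0, -0.0, -1.0]]
wrist_force: [-0.6, 0.6, 0.1]
grip_width: 0.0637
finger_force: 0.0
```

apply_moves([
  [0,0,0,0,0,0,255],
  [0,0,0,0,0,0,255],
  [0,0,0,0,0,0,255],
  [0,0,0,0,0,0,255],
  [0,0,0,0,0,0,255],
])

```text
t: 4.15
eef_pos: [0.5825, -0.2267, 0.0954]
ee_rot: [[-0.998, 0.066, -0.0], [0.066, 0.998, -0.0], [0.0, -0.0, -1.0]]
wrist_force: [-0.6, 0.4, -0.3]
grip_width: 0.0306
finger_force: 0.0
```

```bash
python3 rel.py .582 -.225 .095 46.2
```

```text
t 4.15 [ 0.5825 -0.2267  0.0954] yaw 86.23 w 0.03063613659235425 F [-0.6  0.4 -0.3] q [-0.55  0.32  1.7  -0.    1.12 -2.06]
rot [-0.     -0.      0.6986] cm [0.06 0.17 0.04]
```

apply_moves([
  [0,0,0,0,0.15,0,255],
  [0,0,0,0,0.15,0,255],
  [0,0,0,0,0.15,0,255],
  [0,0,0,0,0.15,0,255],
  [0,0,0,0,0.15,0,255],
])

```text
t: 4.57
eef_pos: [0.5828, -0.2241, 0.0954]
ee_rot: [[-0.998, 0.066, 0.0], [0.066, 0.998, 0.002], [-0.0, 0.002, -1.0]]
wrist_force: [1.6, 5.0, 1.3]
grip_width: 0.0138
finger_force: 15.0
```

```bash
python3 rel.py .582 -.225 .095 46.2
```

```text
t 4.5667 [ 0.5828 -0.2241  0.0954] yaw 86.24 w 0.013777502572205336 F [1.6 5.  1.3] q [-0.55  0.31  1.7   0.    1.13 -2.06]
rot [ 1.800e-03 -5.000e-04  6.987e-01] cm [ 0.08 -0.09  0.04]
```

apply_moves([
  [0,0,0.04,0,0.05,0,255],
  [0,0,0.1,0,0.05,0,255],
  [0,0,0.16,0,0.05,0,255],
  [0,0,0.22,0,0.05,0,255],
  [0,0,0.28,0,0.05,0,255],
])

```text
t: 4.98
eef_pos: [0.5828, -0.2245, 0.0954]
ee_rot: [[-0.94, 0.341, 0.0], [0.341, 0.94, 0.0], [-0.0, 0.0, -1.0]]
wrist_force: [1.0, 1.6, -0.1]
grip_width: 0.0137
finger_force: 15.0
```

apply_moves([
  [0,0,0.06,0,0,0,255],
  [0,0,0.12,0,0,0,255],
  [0,0,0.18,0,0,0,255],
  [0,0,0.24,0,0,0,255],
  [0,0,0.3,0,0,0,255],
])

```text
t: 5.4
eef_pos: [0.5826, -0.2248, 0.0954]
ee_rot: [[-0.797, 0.604, -0.0], [0.604, 0.797, -0.0], [-0.0, -0.0, -1.0]]
wrist_force: [0.4, 1.1, -0.0]
grip_width: 0.0141
finger_force: 15.0
```

apply_moves([
  [0,0,0.06,0,0,0,255],
  [0,0,0.1,0,0,0,255],
  [0,0,0.1,0,0,0,255],
  [0,0,0.1,0,0,0,255],
  [0,0,0.1,0,0,0,255],
])

```text
t: 5.82
eef_pos: [0.5825, -0.2249, 0.0954]
ee_rot: [[-0.735, 0.678, -0.0], [0.678, 0.735, -0.0], [0.0, -0.0, -1.0]]
wrist_force: [-0.5, -0.1, 1.1]
grip_width: 0.0142
finger_force: 15.0
```

```bash
python3 rel.py .582 -.225 .095 46.2; python3 - <<'E'
from h import *
s=snap('scene');a=s['color'][:,:,::-1]
f=lambda c:cv2.resize(c,(400,400),interpolation=cv2.INTER_CUBIC)
cv2.imwrite('pics/f.png',np.hstack([f(a[200:384,130:314]),f(a[265:305,215:255])]))
E
```

```text
t 5.8167 [ 0.5825 -0.2249  0.0954] yaw 47.31 w 0.014249396598368198 F [-0.5 -0.1  1.1] q [-0.55  0.31  1.7  -0.    1.12 -1.38]
rot [-0.0004 -0.0001  0.0194] cm [ 0.03 -0.04  0.04]
```

View pics/f.png

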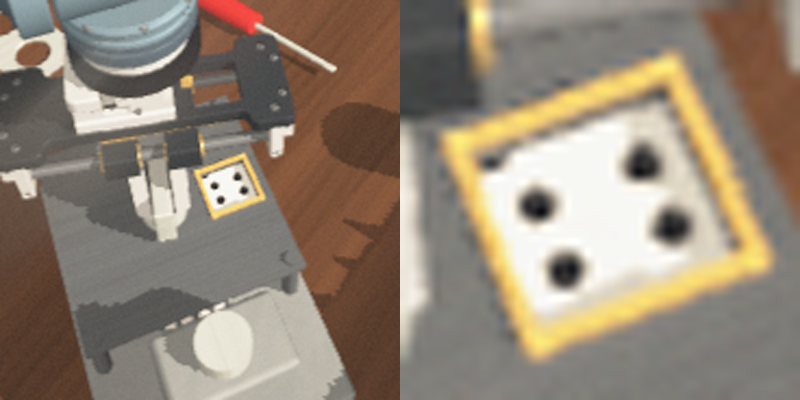

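```bash
cat > meas.py <<'E'
from h import *
s=snap('scene'); c=s['color'][265:305,215:255]
h=cv2.cvtColor(cv2.resize(c,None,fx=8,fy=8,interpolation=cv2.INTER_CUBIC),cv2.COLOR_RGB2HSV)
tp=lambda p:(np.array(p)+.5)/8-.5+[215,265]
m=((h[...,0]>10)&(h[...,0]<35)&(h[...,1]>90)&(h[...,2]>120)).astype(np.uint8)
K=max(cv2.findContours(m,cv2.RETR_EXTERNAL,2)[0],key=cv2.contourArea)
inside=cv2.drawContours(np.zeros_like(m),[K],-1,1,-1)
Q=cv2.approxPolyDP(cv2.convexHull(K),20,True)[:,0]
F=np.array([ray(s,*tp(q),.080)[:2] for q in Q]); W=F.mean(0); print('frame',F.round(4).tolist(),'W',W)
a=[np.degrees(np.arctan2(*(F[(i+1)%len(F)]-F[i])[::-1]))%90 for i in range(len(F))];print('frame ang',a)
d=((h[...,2]<90)&(cv2.erode(inside,np.ones((49,49)))>0)).astype(np.uint8)
N,l,st,ce=cv2.connectedComponentsWithStats(d); C=[ce[i] for i in range(1,N) if st[i,4]>150]; print('dots',np.round(C),[st[i,4] for i in range(1,N)])
A=np.array([.5822,-.2248]); g=W-A; wa=np.degrees(np.arctan2(g[1],g[0])); print('wind dir',wa,np.linalg.norm(g))
for z in (.06,.065,.07,.075):
    D=np.array([ray(s,*tp(p),z)[:2] for p in C]); r=D.mean(0)-A; 
    print(z,'r',np.linalg.norm(r),'dir',np.degrees(np.arctan2(r[1],r[0])))
H=cv2.convexHull(D.astype(np.float32))[:,0];print('dot edges',[(np.degrees(np.arctan2(*(H[(i+1)%len(H)]-H[i])[::-1]))%90).round(2) for i in range(len(H))],[np.linalg.norm(H[(i+1)%len(H)]-H[i]).round(4) for i in range(len(H))])
E
python3 meas.py
```

```text
frame [[0.6004, -0.1513], [0.6372, -0.1732], [0.6163, -0.2091], [0.5791, -0.1873]] W [ 0.60825033 -0.18021158]
frame ang [np.float64(59.31132003909899), np.float64(59.757669005460855), np.float64(59.741015251401535), np.float64(59.4397247025321)]
dots [[194. 132.]
 [109. 165.]
 [218. 181.]
 [132. 217.]] [np.int32(375), np.int32(32), np.int32(313), np.int32(379), np.int32(353)]
wind dir 59.7048313421866 0.05164055446431538
0.06 r 0.05477074437243328 dir 67.92760198644291
0.065 r 0.05355029944861648 dir 65.25742422194547
0.07 r 0.05245142086531418 dir 62.4690838646496
0.075 r 0.051481893694500874 dir 59.56862145832647
dot edges [np.float32(60.84), np.float32(60.36), np.float32(60.32), np.float32(61.21)] [np.float32(0.0127), np.float32(0.0192), np.float32(0.013), np.float32(0.0193)]
```

Three cues agree on about 1° (0.017 rad) more clockwise.

apply_moves([
  [0,0,0.017,0,0,0,255],
  [0,0,0.017,0,0,0,255],
  [0,0,0.017,0,0,0,255],
  [0,0,0.017,0,0,0,255],
  [0,0,0.017,0,0,0,255],
])

```text
t: 6.33
eef_pos: [0.5825, -0.2249, 0.0954]
ee_rot: [[-0.723, 0.691, -0.0], [0.691, 0.723, -0.0], [0.0, -0.0, -1.0]]
wrist_force: [-1.2, -2.5, -0.2]
grip_width: 0.0137
finger_force: 15.0
```

apply_moves([
  [0,0,0,0,0,0,180],
  [0,0,0,0,0,0,150],
  [0,0,0,0,0,0,100],
  [0,0,0,0,0,0,50],
  [0,0,0,0,0,0,0],
])

```text
t: 6.75
eef_pos: [0.5828, -0.2247, 0.0956]
ee_rot: [[-0.723, 0.691, 0.0], [0.691, 0.723, -0.0], [-0.0, 0.0, -1.0]]
wrist_force: [-0.2, 0.6, 0.0]
grip_width: 0.0438
finger_force: 0.0
```

apply_moves([
  [0,0,0,0,0,0,0],
  [0,0,0,0,0,0,0],
  [0,0,0,0,0,0,0],
  [0,0,0,0,0,0,0],
  [0,0,0,0,0,0,0],
])

```text
t: 7.17
eef_pos: [0.5827, -0.2247, 0.0955]
ee_rot: [[-0.723, 0.691, 0.0], [0.691, 0.723, 0.0], [0.0, 0.0, -1.0]]
wrist_force: [0.4, -0.1, -0.7]
grip_width: 0.0774
finger_force: 0.0
```

```bash
python3 rel.py .582 -.225 .195 46.2; python3 meas.py
```

```text
t 7.1667 [ 0.5827 -0.2247  0.0955] yaw 46.3 w 0.07736752892547517 F [ 0.4 -0.1 -0.7] q [-0.55  0.31  1.7   0.    1.12 -1.36]
rot [ 0.     -0.      0.0017] cm [ 0.03 -0.07 -9.95]
frame [[0.6059, -0.1539], [0.6374, -0.1733], [0.6161, -0.2092], [0.5789, -0.1869]] W [ 0.60958294 -0.1808209 ]
frame ang [np.float64(58.33053986266745), np.float64(59.36413793706291), np.float64(59.03160684862473), np.float64(50.74774700194476)]
dots [] []
wind dir 58.092146749354356 0.051807207391574746
0.06 r nan dir nan
0.065 r nan dir nan
0.07 r nan dir nan
0.075 r nan dir nanmeas.py:15: RuntimeWarning: Mean of empty slice.
  D=np.array([ray(s,*tp(p),z)[:2] for p in C]); r=D.mean(0)-A;
  ret = ret.dtype.type(ret / rcount)
Traceback (most recent call last):
  File "meas.py", line 17, in <module>
    H=cv2.convexHull(D.astype(np.float32))[:,0];print('dot edges',[(np.degrees(np.arctan2(*(H[(i+1)%len(H)]-H[i])[::-1]))%90).round(2) for i in range(len(H))],[np.linalg.norm(H[(i+1)%len(H)]-H[i]).round(4) for i in range(len(H))])
      ~~~~~~~~~~~~~~^^^^^^^^^^^^^^^^^^^^^^
cv2.error: OpenCV(4.12.0) /io/opencv/modules/imgproc/src/convhull.cpp:143: error: (-215:Assertion failed) total >= 0 && (depth == CV_32F || depth == CV_32S) in function 'convexHull'
```

The open finger hides the window. I'll rise straight up and look.

apply_moves([
  [0,0,0,0,0,-1,0],
  [0,0,0,0,0,-4,0],
  [0,0,0,0,0,-8,0],
  [0,0,0,0,0,-12,0],
  [0,0,0,0,0,-13,0],
])

```text
t: 7.63
eef_pos: [0.5856, -0.2264, 0.2345]
ee_rot: [[-0.723, 0.691, 0.011], [0.691, 0.723, -0.007], [-0.012, 0.003, -1.0]]
wrist_force: [0.5, -0.8, 0.2]
grip_width: 0.0941
finger_force: 0.0
```

apply_moves([
  [0,0,0,3,0,-1,0],
  [0,0,0,6,0,-2,0],
  [0,0,0,9,0,-2,0],
  [0,0,0,12,0,-2,0],
  [0,0,0,12,0,-2,0],
])

```text
t: 8.05
eef_pos: [0.4933, -0.1388, 0.2455]
ee_rot: [[-0.724, 0.69, -0.001], [0.69, 0.724, 0.001], [0.001, 0.0, -1.0]]
wrist_force: [0.8, -0.1, -0.0]
grip_width: 0.0938
finger_force: 0.0
```

```bash
python3 rel.py .582 -.225 .195 46.2; python3 meas.py; python3 - <<'E'
from h import *
s=snap('scene');a=s['color'][:,:,::-1];b=snap('top')['color'][:,:,::-1]
f=lambda c:cv2.resize(c,(400,400),interpolation=cv2.INTER_CUBIC)
cv2.imwrite('pics/g.png',np.hstack([f(a[200:384,130:314]),f(b[100:230,290:420])]))
E
```

```text
t 8.05 [ 0.4933 -0.1388  0.2455] yaw 46.41 w 0.09378985903119869 F [ 0.8 -0.1 -0. ] q [-0.5  -0.11  1.87  0.    1.38 -1.31]
rot [ 0.0002 -0.0013  0.0036] cm [-12.38  -0.12   5.04]
frame [[0.6009, -0.1512], [0.6374, -0.1733], [0.6161, -0.2092], [0.5792, -0.1875]] W [ 0.60840476 -0.18031719]
frame ang [np.float64(58.78739210599583), np.float64(59.36413793706291), np.float64(59.60218172639682), np.float64(59.20672299028535)]
dots [[197. 136.]
 [112. 168.]
 [220. 186.]
 [132. 219.]] [np.int32(372), np.int32(60), np.int32(315), np.int32(423), np.int32(345)]
wind dir 59.497725380070776 0.05162761113578761
0.06 r 0.054666326429423366 dir 66.9279242956285
0.065 r 0.053491144578897525 dir 64.24031215631649
0.07 r 0.052438781956388576 dir 61.43844383918976
0.075 r 0.05151676580896506 dir 58.5291033134336
dot edges [np.float32(60.09), np.float32(59.64), np.float32(58.78), np.float32(59.04)] [np.float32(0.0126), np.float32(0.0191), np.float32(0.0124), np.float32(0.0194)]
```

View pics/g.png

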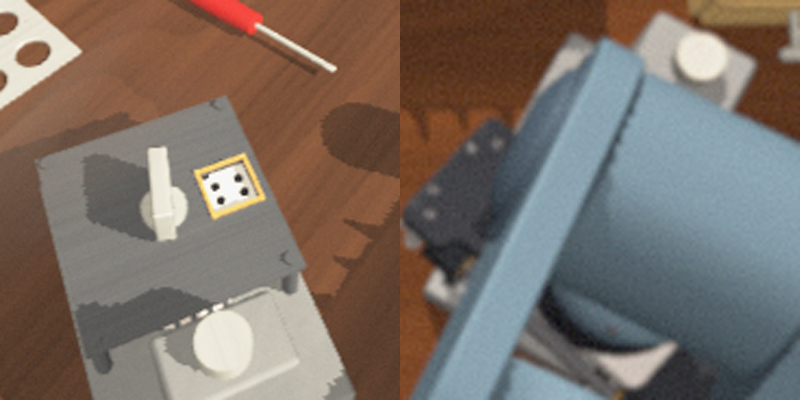

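The four dots sit centred in the window (about (228,187) in the crop). Dot edges average 59.4° against 59.5° for the window direction. The arm is clear and still, so I'm handing in.

```bash
python3 -c "
from h import *
print(env.sign_off())"
```

```text
the job is handed in; nothing more can be done
None
```

The drum is set to die four: the four dots were measured within about 0.1° of the window's centre line after release. The bar is let go, the arm is clear, and the pointer dial was never approached. I handed the job in at about 8 s; the sign-off gave no verdict.

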